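# Open the sample case and nest two channel samples in it

### The arm

A 7-joint arm with a two-finger parallel gripper is mounted at the origin on the work surface. World frame = base frame: x ahead of the robot, y to its left, z up, the work surface at z = 0. Lengths are in m, angles in rad, forces in N, time in s.
With the tool pointing down it reaches from about 0.425 to 0.925 m from the base axis. Payload 6.8 kg.
Tool frame: the origin (TCP) lies on the front face of the gripper's body, between the roots of the fingers; the fingertips stand 73 mm ahead of it and the grasp point (between the pads) lies 54 mm ahead of it; z points along the fingers, y is the line along which they close (so a half turn about z gives the same grasp; the last joint's range is limited). The gripper opens to 85 mm and grips with 20 to 120 N. Pads are 22 mm wide; open, the fingers measure 114 mm over their backs; the gripper's body (76 mm by 85 mm) begins 54 mm behind the grasp point. The pads swing forward as they close: fully open they stand 13 mm farther back than shut.
Start: joints at [1.226, 0.477, 0.022, 1.555, -0.011, 1.109, -0.083], TCP at [0.158, -0.656, 0.304] pointing down, gripper open.
Joint ranges: [-2.96, 2.96], [-0.34, 2.1], [-1.41, 1.46], [0.24, 2.44], [-1.37, 4.51], [0.17, 1.92], [-2.96, 2.96]. Speed limits (rad/s): [2.39, 2.39, 3.14, 3.14, 3.14, 3.14, 3.14].

### API

Orientations are given as a unit quaternion [w, x, y, z].
In Python, from station import bot, optics gives the robot as it stands.
- The arm moves only by the tool drive_tool, never from a script. Its argument "deltas" is a list of rows, each an object with "gripper": the closure in counts, from 0 (fully open) to 255 (shut); "offset": the shift along the tool's x, y, z in units of 1000 mm (1.0 is 1000 mm), a list of three; "angular": the turn, a rotation vector about the tool's x, y, z in units of 45 degrees (1.0 is 45 degrees), a list of three. In form: [{"gripper": gripper, "offset": [dx, dy, dz], "angular": [rx, ry, rz]}, ...]. A call has 1 to 5 rows; each row is the pose to reach, as a shift and turn from the pose commanded when the call began, along the tool's axes at that moment; what a row does not reach only later rows make up. A row lasts 1/10 s, in which the tool goes at most 50 mm and 8.59 degrees, less where a joint would pass 70% of its speed; a pose out of reach is approached as far as the arm can. A call with a number of a shift or a turn outside -1 to 1 is refused whole. A call with a gripper value outside its range is refused whole. The fingers move at their own pace and stop on an object; "grip_force" is the grip in N (left out, the last holds). Time passes only in rows, so rows that repeat a pose let the fingers close. It gives the time, the measured TCP pose, the force, the opening and the grip force at its end, in the units of the state.
- bot.get_obs(): the state, without advancing time (a new reading comes with each control period).
- optics.read_camera(name): name is "scene" or "top"; returns the picture (420x560x3 uint8, blue, green, red); there is no depth.
- optics.camera_model(name): a dict with "fx", "fy", "cx", "cy" (pixels), "cam_to_world" (4x4, takes a point from camera to world coordinates). Camera axes: x right, y up, looking along -z (the intrinsics and any distortion apply to the point x, -y, -z); pixel columns grow to the right and rows downward; lengths in m; the calibration is good to about 2 mm. A picture is of the moment at which its call begins. camera_model takes no time and is no camera call.
- bot.hand_in(): hands the job in; it is judged then, once.
The state is a dict: "t": time; "q": joint angles; "joint_vel": joint speeds; "joint_torque": joint torques, N m; "eef_pos": TCP position; "tool_rot": TCP orientation; "contact_force": force on the tool from outside, world axes, zero at the start; "torque": the same for the moment, N m; "gripper_width": opening from 0.0 (shut) to 1.0 (fully open); "grasp_force": force on a finger pad.
Only numpy, scipy, OpenCV 4.12 (cv2) and the standard library are available. Lean on these libraries where they do the work, as an engineer would, in place of code of your own. Each camera call takes 0.05 s, during which the arm holds its last target. There are 200 camera calls.

### The job

Slide the red-knobbed bolt fully aside and lift the blue lid of the sample case until it leans back on its stop by itself. Then lay the bare aluminium channel flat on the case floor, open side up, and after that set the green channel open side down beside and over it, ends about level, so that one green flange hangs fully down inside the aluminium channel and the other stands outside it. Leave both lying free in the case with the lid still open, and do not disturb the beaker, the wash bottle or the brush.

Things in the scene. Friction and masses are not known exactly. Their poses are not given: they have to be found in the camera images.
- case: Fixed grey sample case, a shallow open tray 168 (x, front to back) x 210 (y) x 55 mm high, walls and floor 4 mm; the inside is 160 x 202 mm. Origin at the centre of its underside on the bench, x from its front (robot side) to the hinge at the back, z up. On the right half of its front (y -100 to -25 mm) a bolt housing sticks out 30 mm, 62 mm high, with low guide strips.
- case_in (a point): Centre of the case's inner floor, 4 mm above the bench; axes as the case.
- lid (a joint): Hinge of the blue lid (0.45 kg plate, 168 x 210 x 6 mm, lying on the case's rim) about the case's back edge: 0 shut, 1.85 rad on its stop (leaning back 16 degrees past upright). It has no friction to speak of: it falls shut before upright and falls onto the stop past upright. Until the bolt is drawn, it holds the lid shut.
- lid_tab (a point): Middle of the front lower edge of the lid's black lifting tab: the tab juts 32 mm out from the case's front at rim height (underside 55.5 mm above the bench), is 90 mm wide (along the case's y: 45 mm to either side of this point, the right end 22 mm lying under the shut bolt) and 6 mm thick, with free space below it. This point is 200 mm from the hinge axis and 35 mm to the left (case's +y) of the case's middle.
- lid_hinge (a point): Point on the lid's hinge axis (the axis runs along the case's y), in the middle of the case's back edge, 55.5 mm above the bench.
- bolt (a joint): Travel of the sliding bolt: 0 shut (its flat bar lies over the tab's right end), 0.042 m fully drawn; it slides to the case's -y (the right as seen from the robot), takes about 2 N and stays where it is left. The tab is free beyond 0.025.
- bolt_knob (a point): Top centre of the bolt's red upright knob, diameter 16 mm, standing 32 mm above the bolt bar; its top is 103 mm above the bench, about 100 mm in front of the case's centre.
- channel_up: Loose bare aluminium U-channel, 130 mm long (x), 60 mm wide (y), 28 mm high, 3 mm thick, about 0.16 kg, lying open side up on the bench. Origin at the centre of its underside (the outer face of its web), z up.
- channel_down: Loose green U-channel of the same size and mass, lying open side down: flanges standing on the bench, web on top. Origin at the centre of its underside (between the flange edges), z up, so the web's top is at z = 28 mm.
- beaker: Loose glass beaker, diameter 68, height 85 mm, standing on the bench, a bystander. Origin at the centre of its foot.
- wash_bottle: Loose white bottle with a red cap, diameter 64, height 150 mm, a bystander. Origin at the centre of its foot.
- brush: Loose sieve brush, 180 mm long, lying on the bench, a bystander. Origin near its middle.
Not all that is in view belongs to the job. Leave any yellow look-alike of the channel_down alone.

How it is judged:
By the outcome, as a careful person would: the job done as asked, in the order asked, and still so for the second after the job is handed in, with the robot touching nothing.
It also fails if it takes over 72 s, if anything falls off the work surface, if the arm or the gripper's body presses on something with over 40 N, if the wrist force passes 120 N, or if a joint passes its speed limit or range.

## Working session

There is one attempt and no reset: what is moved stays moved. The work goes in short steps, Python scripts to look and compute and a tool call to move; the robot and the scene stay as the last step left them, time stands still between calls to the robot, and variables do not carry over. Pictures are saved under pics/ and viewed, at most 10 in all, crops included, and the job is handed in when it is done.

Besides the shell and the picture viewer there is one more tool, called after "Call:" in YAML: its name, and indented under it one key for each argument. drive_tool: Moves the arm, as the interface text tells. Its arguments: {"type":"object","properties":{"deltas":{"type":"array"},"grip_force":{"type":"number"}},"required":["deltas"]}

```bash
mkdir -p pics; ls; python3 - <<'E'
from station import bot, optics
import cv2,numpy as np
for n in("scene","top"):
    cv2.imwrite(f"pics/{n}0.png",optics.read_camera(n)); m=optics.camera_model(n); print({k:(np.round(v,4).tolist() if not isinstance(v,str) else v) for k,v in m.items()})
print(bot.get_obs())
E
```

```text
pics
{'fx': 405.8147, 'fy': 405.8147, 'cx': 277.7489, 'cy': 218.0163, 'cam_to_world': [[-0.7089, -0.4271, 0.5613, 1.1344], [0.7053, -0.4253, 0.5672, 0.622], [-0.0036, 0.798, 0.6027, 0.7181], [0.0, 0.0, 0.0, 1.0]]}
{'fx': 380.6435, 'fy': 380.6435, 'cx': 276.4797, 'cy': 205.0299, 'cam_to_world': [[0.0037, 0.9973, -0.0738, 0.491], [-1.0, 0.0037, -0.0007, 0.0326], [-0.0004, 0.0738, 0.9973, 1.1001], [0.0, 0.0, 0.0, 1.0]]}
{'t': 0.1, 'q': array([ 1.22591767,  0.47774373,  0.02233892,  1.55636819, -0.01147736,
        1.10925705, -0.08311665]), 'joint_vel': array([-0.00114643, -0.00029551, -0.00029519, -0.00342153, -0.00070398,
       -0.00064564, -0.00010627]), 'joint_torque': array([ 4.36627612e-03, -5.97758317e+01,  1.61363259e+00, -2.81951916e+01,
        1.27915386e-02,  5.14269836e-03,  1.95060778e-05]), 'eef_pos': array([ 0.15823481, -0.65576787,  0.30299853]), 'tool_rot': array([-8.07152542e-04,  9.92998846e-01,  1.18121181e-01, -1.66043539e-04]), 'contact_force': array([ 0.71068581, -0.07687503, -0.68787413]), 'torque': array([ 0.02723968,  0.00726636, -0.0190708 ]), 'grasp_force': 0.0, 'gripper_width': 1.002797462582084}
```

View pics/scene0.png

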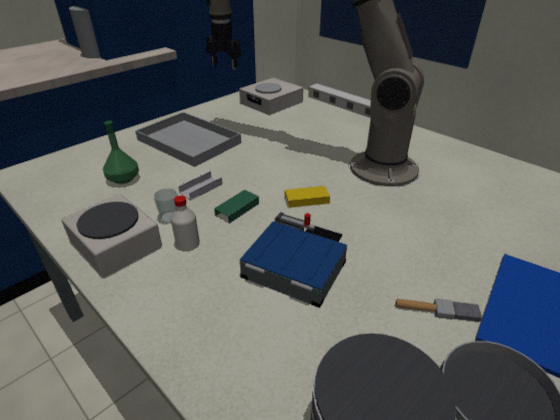

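View pics/top0.png

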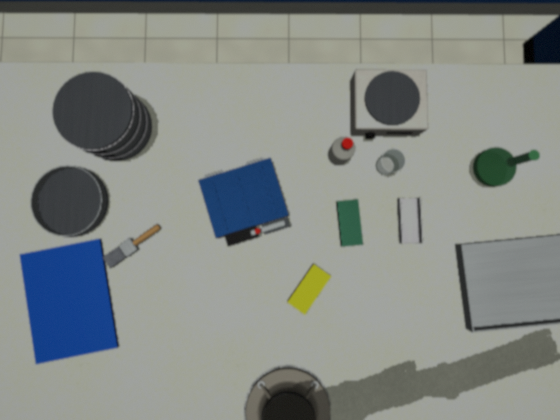

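The scene view shows the blue-lidded case around (295,258), red knob (307,218), green channel (237,206) and aluminium channel (200,185). In the top view they are the lid (243,198), knob (258,231), green (349,222), aluminium (410,220), brush (133,246), bottle (344,148) and beaker (388,164). The yellow look-alike is at (310,288) in the top view.

```bash
cat > h.py <<'E'
from station import bot, optics
import cv2,numpy as np
from scipy.spatial.transform import Rotation as R
def ray(n,uv):
    m=optics.camera_model(n);T=np.array(m["cam_to_world"]);uv=np.atleast_2d(uv).astype(float)
    d=np.c_[(uv[:,0]-m["cx"])/m["fx"],-(uv[:,1]-m["cy"])/m["fy"],-np.ones(len(uv))]@T[:3,:3].T
    return T[:3,3],d
def plane(n,uv,z):
    o,d=ray(n,uv); return o+d*((z-o[2])/d[:,2])[:,None]
def proj(n,P):
    m=optics.camera_model(n);T=np.array(m["cam_to_world"]);p=(np.atleast_2d(P)-T[:3,3])@T[:3,:3]
    return np.c_[m["cx"]+m["fx"]*p[:,0]/-p[:,2],m["cy"]-m["fy"]*p[:,1]/-p[:,2]]
def tri(uv1,uv2):
    (o1,d1),(o2,d2)=ray("scene",uv1),ray("top",uv2);d1,d2=d1[0],d2[0]
    s=np.linalg.lstsq(np.c_[d1,-d2],o2-o1,rcond=None)[0];a=o1+s[0]*d1;b=o2+s[1]*d2
    return (a+b)/2,np.linalg.norm(a-b)
def blob(img,lo,hi,box):
    h=cv2.cvtColor(img,cv2.COLOR_BGR2HSV);m=cv2.inRange(h,np.array(lo),np.array(hi));k=np.zeros_like(m);x0,y0,x1,y1=box;k[y0:y1,x0:x1]=255
    c=cv2.findContours(m&k,cv2.RETR_EXTERNAL,cv2.CHAIN_APPROX_NONE)[0];return max(c,key=cv2.contourArea)
def rect(n,c,z):
    P=plane(n,c[:,0,:],z)[:,:2];r=cv2.minAreaRect((P*1000).astype(np.float32));return [np.round(v,1) for v in r],cv2.boxPoints(r).round(1).tolist()
E
python3 - <<'E'
from h import *
t=cv2.imread("pics/top0.png");s=cv2.imread("pics/scene0.png")
print("lid",rect("top",blob(t,(100,90,40),(130,255,255),(190,150,300,245)),.0615))
print("green",rect("top",blob(t,(65,80,30),(95,255,255),(325,190,370,255)),.028))
print("alu",rect("top",blob(t,(90,0,0),(150,255,255),(390,190,430,250)),.028))
k1=blob(s,(0,150,60),(8,255,255),(295,205,320,235));k2=blob(t,(0,120,60),(10,255,255),(245,220,270,240))
print(k1[:,0].min(0),k1[:,0].max(0),k2[:,0].min(0),k2[:,0].max(0))
c2=k2[:,0].mean(0);print("knob",plane("top",c2,.103),tri(k1[:,0].mean(0),c2))
a=cv2.resize(t[180:260,190:300],None,fx=7,fy=7,interpolation=cv2.INTER_CUBIC);b=cv2.resize(t[180:260,325:435],None,fx=7,fy=7,interpolation=cv2.INTER_CUBIC)
cv2.imwrite("pics/z1.png",cv2.resize(np.vstack([a,b]),(400,582)))
E
```

```text
lid ([array([588. , 124.5]), array([167.5, 206.3]), np.float64(17.7)], [[476.8999938964844, 197.3000030517578], [539.5999755859375, 0.800000011920929], [699.2000122070312, 51.70000076293945], [636.5, 248.1999969482422]])
green ([array([ 522. , -171.1]), array([123. ,  57.2]), np.float64(5.6)], [[458.0, -148.8000030517578], [463.6000061035156, -205.60000610351562], [586.0, -193.5], [580.4000244140625, -136.6999969482422]])
alu ([array([ 504.2, -359.1]), array([22.5, 67.7]), np.float64(88.6)], [[470.1000061035156, -369.5], [537.7999877929688, -371.1000061035156], [538.2999877929688, -348.70001220703125], [470.70001220703125, -347.0]])
[305 213] [309 225] [255 228] [260 234]
knob [[0.49811267 0.08377958 0.103     ]] (array([0.4979677 , 0.0848046 , 0.08849192]), np.float64(0.0007494666875035313))
```

View pics/z1.png

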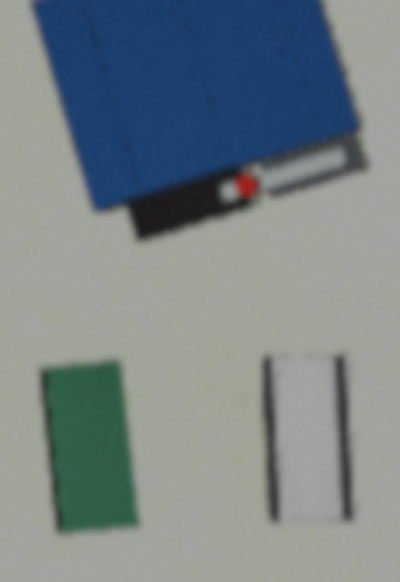

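```bash
cat >> h.py <<'E'
C=np.array([.588,.1245,0]);PSI=np.radians(17.7)
CR=R.from_euler('z',PSI)
def case(x,y,z): return C+CR.apply([x,y,z])
def down(psi): return R.from_euler('z',psi)*R.from_euler('x',np.pi)
def cur():
    o=bot.get_obs(); return o["eef_pos"],R.from_quat(np.roll(o["tool_rot"],-1))
def plan(wps,start=None):
    p,r=start or cur()
    for q,s in wps:
        n=max(1,int(np.ceil(np.linalg.norm(q-p)/.245)),int(np.ceil((r.inv()*s).magnitude()/.74)))
        off=r.inv().apply(q-p)/n; rv=(r.inv()*s).as_rotvec()/(np.pi/4)
        print(n,"x off",off.round(4).tolist(),"ang",rv.round(4).tolist()); p,r=q,s
E
python3 - <<'E'
from h import *
d=down(PSI);r0=cur()[1]
k=np.array([.498,.084,0])
plan([(np.array(v),r0) for v in([.33,-.51,.3],[.43,-.29,.3],[.47,-.06,.27],[.498,.084,.22])]+[(k+[0,0,.22],d),(k+[0,0,.151],d)])
print(case(-.098,-.0114,.1),case(-.116,.035,.0555))
E
```

```text
1 x off [0.2012, -0.1014, 0.0031] ang [0.0, 0.0, 0.0]
1 x off [0.1488, -0.1904, 0.0003] ang [0.0, 0.0, 0.0]
1 x off [0.0928, -0.2141, 0.0303] ang [0.0, 0.0, 0.0]
1 x off [0.061, -0.1333, 0.0502] ang [0.0, 0.0, 0.0]
1 x off [0.0, 0.0, 0.0] ang [-0.0021, 0.0001, -0.0918]
1 x off [0.0, -0.0, 0.069] ang [0.0, 0.0, 0.0]
[0.49810515 0.08384442 0.1       ] [0.46685011 0.12257532 0.0555    ]
```

Call:
drive_tool:
  deltas:
    - {"gripper":0,"offset":[0.201,-0.101,0.003],"angular":[0,0,0]}
    - {"gripper":0,"offset":[0.201,-0.101,0.003],"angular":[0,0,0]}
    - {"gripper":0,"offset":[0.201,-0.101,0.003],"angular":[0,0,0]}
    - {"gripper":0,"offset":[0.201,-0.101,0.003],"angular":[0,0,0]}
    - {"gripper":0,"offset":[0.201,-0.101,0.003],"angular":[0,0,0]}

```text
t: 0.6
eef_pos: [0.3344, -0.5068, 0.3005]
tool_rot: [-0.001, 0.993, 0.121, 0.001]
contact_force: [0.1, -1.2, 0.7]
gripper_width: 0.996
grasp_force: 0.0
```

Call:
drive_tool:
  deltas:
    - {"gripper":0,"offset":[0.149,-0.19,0],"angular":[0,0,0]}
    - {"gripper":0,"offset":[0.149,-0.19,0],"angular":[0,0,0]}
    - {"gripper":0,"offset":[0.149,-0.19,0],"angular":[0,0,0]}
    - {"gripper":0,"offset":[0.149,-0.19,0],"angular":[0,0,0]}
    - {"gripper":0,"offset":[0.149,-0.19,0],"angular":[0,0,0]}

```text
t: 1.1
eef_pos: [0.4311, -0.2882, 0.3007]
tool_rot: [-0.0, 0.993, 0.119, -0.0]
contact_force: [0.4, -0.2, 0.4]
gripper_width: 1.001
grasp_force: 0.0
```

Call:
drive_tool:
  deltas:
    - {"gripper":0,"offset":[0.093,-0.214,0.03],"angular":[0,0,0]}
    - {"gripper":0,"offset":[0.093,-0.214,0.03],"angular":[0,0,0]}
    - {"gripper":0,"offset":[0.093,-0.214,0.03],"angular":[0,0,0]}
    - {"gripper":0,"offset":[0.093,-0.214,0.03],"angular":[0,0,0]}
    - {"gripper":0,"offset":[0.093,-0.214,0.03],"angular":[0,0,0]}

```text
t: 1.6
eef_pos: [0.4704, -0.0579, 0.2705]
tool_rot: [-0.0, 0.993, 0.12, -0.0]
contact_force: [0.9, -0.1, -0.3]
gripper_width: 1.0
grasp_force: 0.0
```

Call:
drive_tool:
  deltas:
    - {"gripper":0,"offset":[0.061,-0.133,0.05],"angular":[0,0,-0.092]}
    - {"gripper":0,"offset":[0.061,-0.133,0.05],"angular":[0,0,-0.092]}
    - {"gripper":0,"offset":[0.061,-0.133,0.05],"angular":[0,0,-0.092]}
    - {"gripper":0,"offset":[0.061,-0.133,0.05],"angular":[0,0,-0.092]}
    - {"gripper":0,"offset":[0.061,-0.133,0.05],"angular":[0,0,-0.092]}

```text
t: 2.1
eef_pos: [0.4981, 0.0837, 0.2201]
tool_rot: [-0.0, 0.988, 0.156, -0.001]
contact_force: [0.2, -1.1, -0.3]
gripper_width: 1.002
grasp_force: 0.0
```

Call:
drive_tool:
  deltas:
    - {"gripper":0,"offset":[0,0,0.035],"angular":[0,0,0]}
    - {"gripper":0,"offset":[0,0,0.069],"angular":[0,0,0]}
    - {"gripper":200,"offset":[0,0,0.069],"angular":[0,0,0]}
    - {"gripper":200,"offset":[0,0,0.069],"angular":[0,0,0]}
    - {"gripper":255,"offset":[0,0,0.069],"angular":[0,0,0]}
  grip_force: 25

```text
t: 2.6
eef_pos: [0.4997, 0.0817, 0.1536]
tool_rot: [0.0, 0.988, 0.153, 0.001]
contact_force: [-0.2, -0.1, -0.4]
gripper_width: 0.515
grasp_force: 0.0
```

Call:
drive_tool:
  deltas:
    - {"gripper":255,"offset":[0,0,0],"angular":[0,0,0]}
    - {"gripper":255,"offset":[0,0,0],"angular":[0,0,0]}
    - {"gripper":255,"offset":[0,0,0],"angular":[0,0,0]}
    - {"gripper":255,"offset":[0,0,0],"angular":[0,0,0]}
    - {"gripper":255,"offset":[0,0,0],"angular":[0,0,0]}

```text
t: 3.1
eef_pos: [0.4995, 0.0824, 0.1532]
tool_rot: [0.0, 0.988, 0.154, 0.001]
contact_force: [-0.8, -0.9, 8.2]
gripper_width: 0.173
grasp_force: 25.2
```

Call:
drive_tool:
  deltas:
    - {"gripper":255,"offset":[0,0.008,-0.003],"angular":[0,0,0]}
    - {"gripper":255,"offset":[0,0.018,-0.003],"angular":[0,0,0]}
    - {"gripper":255,"offset":[0,0.028,-0.003],"angular":[0,0,0]}
    - {"gripper":255,"offset":[0,0.036,-0.003],"angular":[0,0,0]}
    - {"gripper":255,"offset":[0,0.044,-0.003],"angular":[0,0,0]}

```text
t: 3.6
eef_pos: [0.5108, 0.0458, 0.1543]
tool_rot: [-0.004, 0.988, 0.155, -0.0]
contact_force: [-8.2, 32.9, -4.9]
gripper_width: 0.169
grasp_force: 28.3
```

```bash
python3 - <<'E'
from h import *
o=bot.get_obs();print(o["eef_pos"],o["contact_force"],o["gripper_width"],o["q"])
print(CR.inv().apply(o["eef_pos"]-C))
E
```

```text
[0.51084163 0.04582894 0.15428136] [-8.19763607 32.91843745 -4.86642101] 0.16902939136460204 [ 0.0922294   0.44339334 -0.3665543   2.04395334  0.22963674  0.69304124
 -1.6781864 ]
[-0.09742441 -0.05148819  0.15428136]
```

Call:
drive_tool:
  deltas:
    - {"gripper":255,"offset":[0,-0.004,0],"angular":[0,0,0]}
    - {"gripper":120,"offset":[0,-0.005,0],"angular":[0,0,0]}
    - {"gripper":80,"offset":[0,-0.005,0],"angular":[0,0,0]}
    - {"gripper":80,"offset":[0,-0.005,-0.04],"angular":[0,0,0]}
    - {"gripper":80,"offset":[0,-0.005,-0.09],"angular":[0,0,0]}

```text
t: 4.1
eef_pos: [0.5092, 0.044, 0.2444]
tool_rot: [0.0, 0.988, 0.154, -0.003]
contact_force: [1.3, 0.4, 0.5]
gripper_width: 0.688
grasp_force: 0.0
```

```bash
python3 - <<'E'
from h import *
s=optics.read_camera("scene");cv2.imwrite("pics/s1.png",s)
o=bot.get_obs();print(o["eef_pos"],o["contact_force"])
uv=proj("scene",[case(-.098,-.0534,.0885),case(-.098,-.0114,.0885)]);print(uv)
k=blob(s,(0,150,60),(8,255,255),(270,195,335,240));c=k[:,0].mean(0);print(c,cv2.contourArea(k))
print(CR.inv().apply(plane("scene",c,.0885)[0]-C))
# plan for tab hook
d=down(PSI);h=CR*R.from_euler('x',np.pi)*R.from_euler('x',-np.pi/4)
ax=h.apply([0,0,1]);print("z case",CR.inv().apply(ax))
E
```

```text
[0.51352768 0.04519667 0.25374533] [2.19700657 1.41391622 5.63197986]
[[291.77501566 214.2640601 ]
 [306.50191298 218.71164562]]
[293.67741935 214.96774194] 31.5
[-0.09749244 -0.04766043  0.0885    ]
z case [ 8.48326282e-19 -7.07106781e-01 -7.07106781e-01]
```

```bash
python3 - <<'E'
from h import *
d=down(PSI);h=d*R.from_euler('x',-np.pi/4)
t1=case(-.10,.17,.27)
plan([(t1,h),(case(-.107,.1696,.0746),h),(case(-.107,.1196,.0746),h)])
print(t1,case(-.107,.1696,.0746))
A0=None
for th in np.radians(np.arange(0,105,5)):
    A=np.array([.084,.08,.0555])+.18*np.array([-np.cos(th),0,np.sin(th)])-[.011,0,.0205]
    if A0 is None:A0=A
    print(int(np.degrees(th)+.1),(h.inv().apply(CR.apply(A-A0))).round(4).tolist())
E
```

```text
2 x off [-0.0025, -0.1114, -0.0084] ang [-0.9972, -0.0106, -0.0053]
1 x off [-0.007, -0.1379, 0.1385] ang [0.0, 0.0, 0.0]
1 x off [0.0, 0.0354, 0.0354] ang [0.0, 0.0, 0.0]
[0.44104823 0.25604915 0.27      ] [0.43450121 0.25353985 0.0746    ]
0 [0.0, 0.0, 0.0]
5 [0.0007, 0.0111, -0.0111]
10 [0.0027, 0.0221, -0.0221]
15 [0.0061, 0.0329, -0.0329]
20 [0.0109, 0.0435, -0.0435]
25 [0.0169, 0.0538, -0.0538]
30 [0.0241, 0.0636, -0.0636]
35 [0.0326, 0.073, -0.073]
40 [0.0421, 0.0818, -0.0818]
45 [0.0527, 0.09, -0.09]
50 [0.0643, 0.0975, -0.0975]
55 [0.0768, 0.1043, -0.1043]
60 [0.09, 0.1102, -0.1102]
65 [0.1039, 0.1154, -0.1154]
70 [0.1184, 0.1196, -0.1196]
75 [0.1334, 0.1229, -0.1229]
80 [0.1487, 0.1253, -0.1253]
85 [0.1643, 0.1268, -0.1268]
90 [0.18, 0.1273, -0.1273]
95 [0.1957, 0.1268, -0.1268]
100 [0.2113, 0.1253, -0.1253]
```

Call:
drive_tool:
  deltas:
    - {"gripper":255,"offset":[-0.003,-0.223,-0.017],"angular":[-0.95,0,0]}
    - {"gripper":255,"offset":[-0.003,-0.223,-0.017],"angular":[-0.95,0,0]}
    - {"gripper":255,"offset":[-0.003,-0.223,-0.017],"angular":[-0.95,0,0]}
    - {"gripper":255,"offset":[-0.003,-0.223,-0.017],"angular":[-0.95,0,0]}
    - {"gripper":255,"offset":[-0.003,-0.223,-0.017],"angular":[-0.95,0,0]}

```text
t: 4.65
eef_pos: [0.4397, 0.2587, 0.2639]
tool_rot: [0.335, 0.93, 0.144, 0.054]
contact_force: [1.6, 0.4, -0.8]
gripper_width: 0.0
grasp_force: 0.0
```

Call:
drive_tool:
  deltas:
    - {"gripper":255,"offset":[0,0,0],"angular":[-0.047,0,0]}
    - {"gripper":255,"offset":[0,0,0],"angular":[-0.047,0,0]}

```text
t: 4.85
eef_pos: [0.4389, 0.2588, 0.2612]
tool_rot: [0.35, 0.924, 0.147, 0.054]
contact_force: [0.6, -0.8, -0.5]
gripper_width: -0.0
grasp_force: 0.0
```

```bash
python3 - <<'E'
from h import *
t=optics.read_camera("top");s=optics.read_camera("scene");cv2.imwrite("pics/t2.png",t);cv2.imwrite("pics/s2.png",s)
o=bot.get_obs();print(o["eef_pos"],o["tool_rot"],o["contact_force"])
k=blob(t,(0,120,60),(10,255,255),(245,220,300,245));c=k[:,0].mean(0);print(c,CR.inv().apply(plane("top",c,.103)[0]-C))
k=blob(s,(0,150,60),(8,255,255),(270,195,335,240));print(k[:,0].min(0),k[:,0].max(0))
k=blob(cv2.imread("pics/scene0.png"),(0,150,60),(8,255,255),(295,205,320,235));print(k[:,0].mean(0))
h=down(PSI)*R.from_euler('x',-np.pi/4)
plan([(case(-.107,.1696,.0746),h),(case(-.107,.1196,.0746),h)])
v=np.hstack([cv2.resize(s[180:310,200:360],(400,325)),cv2.resize(t[130:260,170:330],(400,325))]);cv2.imwrite("pics/v2.png",v)
E
```

```text
[0.44059072 0.25499855 0.26199704] [0.34978743 0.92432704 0.14291003 0.05333851] [ 0.09659248 -0.88438786  0.17182064]
[271.         226.14285714] [-0.09835496 -0.04952816  0.103     ]
[292 210] [296 221]
[306.96296296 218.85185185]
1 x off [-0.006, -0.1244, 0.1402] ang [-0.079, 0.0036, -0.0013]
1 x off [0.0, 0.0354, 0.0354] ang [0.0, 0.0, 0.0]
```

View pics/v2.png

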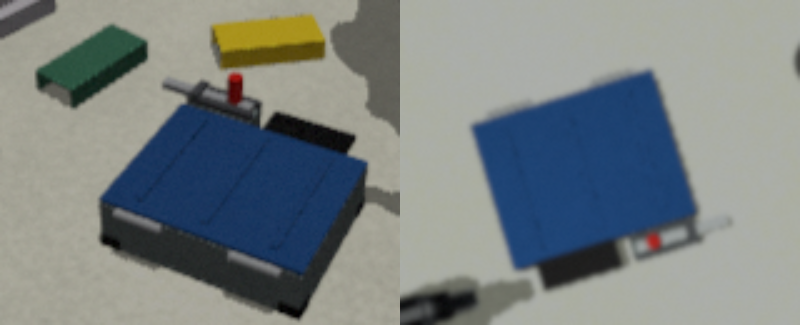

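The knob has moved 38 mm in both the arm and the camera reading (top view, bottom right: knob clear of the black tab, lid still flat). The full travel is 42 mm, so I'll give it another push to the stop.

```bash
python3 - <<'E'
from h import *
h=down(PSI)*R.from_euler('x',-np.pi/4)
print(CR.inv().apply(cur()[0]-C))
plan([(case(-.098,.05,.14),h),(case(-.098,.012,.14),h),(case(-.107,.17,.14),h),(case(-.107,.1696,.0746),h)])
E
```

```text
[-0.10075527  0.16913824  0.26199704]
1 x off [0.0032, 0.0086, 0.1703] ang [-0.079, 0.0036, -0.0013]
1 x off [-0.0, 0.0269, 0.0269] ang [0.0, 0.0, 0.0]
1 x off [-0.009, -0.1117, -0.1117] ang [0.0, 0.0, 0.0]
1 x off [-0.0, -0.046, 0.0465] ang [0.0, 0.0, 0.0]
```

Call:
drive_tool:
  deltas:
    - {"gripper":255,"offset":[0.003,0.009,0.17],"angular":[-0.079,0.004,0]}
    - {"gripper":255,"offset":[0.003,0.009,0.17],"angular":[-0.079,0.004,0]}
    - {"gripper":255,"offset":[0.003,0.009,0.17],"angular":[-0.079,0.004,0]}
    - {"gripper":255,"offset":[0.003,0.009,0.17],"angular":[-0.079,0.004,0]}
    - {"gripper":255,"offset":[0.003,0.009,0.17],"angular":[-0.079,0.004,0]}

```text
t: 5.45
eef_pos: [0.4791, 0.1374, 0.1397]
tool_rot: [0.38, 0.913, 0.139, 0.057]
contact_force: [-0.5, -0.6, -0.0]
gripper_width: -0.001
grasp_force: 0.0
```

Call:
drive_tool:
  deltas:
    - {"gripper":255,"offset":[0,0.007,0.007],"angular":[0,0,0]}
    - {"gripper":255,"offset":[0,0.014,0.014],"angular":[0,0,0]}
    - {"gripper":255,"offset":[0,0.02,0.02],"angular":[0,0,0]}
    - {"gripper":255,"offset":[0,0.023,0.023],"angular":[0,0,0]}
    - {"gripper":255,"offset":[0,0.025,0.025],"angular":[0,0,0]}

```text
t: 5.95
eef_pos: [0.4898, 0.11, 0.1409]
tool_rot: [0.378, 0.913, 0.143, 0.06]
contact_force: [0.9, 0.2, -0.1]
gripper_width: -0.002
grasp_force: 0.0
```

```bash
python3 - <<'E'
from h import *
o=bot.get_obs();print(CR.inv().apply(o["eef_pos"]-C),CR.inv().apply(o["contact_force"]),o["tool_rot"])
E
```

```text
[-0.09793982  0.01604795  0.14088854] [ 0.91861141 -0.10978229 -0.07986301] [0.37776391 0.91288185 0.14259641 0.06006177]
```

Call:
drive_tool:
  deltas:
    - {"gripper":255,"offset":[0,0.002,0.002],"angular":[0,0,0]}
    - {"gripper":255,"offset":[0,0.004,0.004],"angular":[0,0,0]}
    - {"gripper":255,"offset":[0,0.005,0.005],"angular":[0,0,0]}
    - {"gripper":255,"offset":[0,0.006,0.006],"angular":[0,0,0]}

```text
t: 6.35
eef_pos: [0.4914, 0.1061, 0.1404]
tool_rot: [0.375, 0.914, 0.145, 0.06]
contact_force: [-9.8, 14.4, 10.5]
gripper_width: 0.002
grasp_force: 8.3
```

Call:
drive_tool:
  deltas:
    - {"gripper":255,"offset":[0,0.001,0.001],"angular":[0,0,0]}
    - {"gripper":255,"offset":[0,0.002,0.002],"angular":[0,0,0]}
    - {"gripper":255,"offset":[0,0.002,0.002],"angular":[0,0,0]}

```text
t: 6.65
eef_pos: [0.4915, 0.1057, 0.1405]
tool_rot: [0.374, 0.914, 0.146, 0.061]
contact_force: [-13.9, 17.5, 12.8]
gripper_width: -0.002
grasp_force: 10.7
```

Call:
drive_tool:
  deltas:
    - {"gripper":255,"offset":[0,0.001,0.001],"angular":[0,0,0]}
    - {"gripper":255,"offset":[0,0.002,0.002],"angular":[0,0,0]}
    - {"gripper":255,"offset":[0,0.002,0.002],"angular":[0,0,0]}

```text
t: 6.95
eef_pos: [0.4917, 0.1053, 0.1406]
tool_rot: [0.373, 0.914, 0.147, 0.061]
contact_force: [-20.2, 25.3, 17.4]
gripper_width: -0.003
grasp_force: 14.8
```

Call:
drive_tool:
  deltas:
    - {"gripper":255,"offset":[0,-0.03,-0.03],"angular":[0,0,0]}
    - {"gripper":255,"offset":[-0.009,-0.12,-0.12],"angular":[0,0,0]}
    - {"gripper":255,"offset":[-0.009,-0.12,-0.12],"angular":[0,0,0]}
    - {"gripper":255,"offset":[-0.009,-0.12,-0.12],"angular":[0,0,0]}
    - {"gripper":255,"offset":[-0.009,-0.12,-0.12],"angular":[0,0,0]}

```text
t: 7.45
eef_pos: [0.4315, 0.261, 0.14]
tool_rot: [0.376, 0.913, 0.146, 0.061]
contact_force: [-0.1, -0.3, 0.7]
gripper_width: 0.0
grasp_force: 0.0
```

```bash
python3 - <<'E'
from h import *
h=down(PSI)*R.from_euler('x',-np.pi/4)
print(CR.inv().apply(cur()[0]-C))
plan([(case(-.107,.1696,.0746),h),(case(-.107,.1196,.0746),h)])
E
```

```text
[-0.10759692  0.17767063  0.13996121]
1 x off [0.0005, -0.0403, 0.0521] ang [-0.0062, -0.0092, 0.0075]
1 x off [0.0, 0.0354, 0.0354] ang [0.0, 0.0, 0.0]
```

Call:
drive_tool:
  deltas:
    - {"gripper":255,"offset":[0.001,-0.04,0.052],"angular":[0,-0.009,0.008]}
    - {"gripper":255,"offset":[0.001,-0.04,0.052],"angular":[0,-0.009,0.008]}
    - {"gripper":255,"offset":[0.001,-0.023,0.069],"angular":[0,-0.009,0.008]}
    - {"gripper":255,"offset":[0.001,-0.005,0.087],"angular":[0,-0.009,0.008]}
    - {"gripper":255,"offset":[0.001,-0.005,0.087],"angular":[0,-0.009,0.008]}

```text
t: 7.95
eef_pos: [0.4519, 0.2021, 0.0757]
tool_rot: [0.374, 0.915, 0.139, 0.058]
contact_force: [-6.0, 11.5, -1.1]
gripper_width: 0.001
grasp_force: 8.6
```

```bash
python3 - <<'E'
from h import *
print(CR.inv().apply(cur()[0]-C),bot.get_obs()["contact_force"])
s=optics.read_camera("scene");t=optics.read_camera("top")
cv2.imwrite("pics/v3.png",np.hstack([cv2.resize(s[180:310,250:410],(400,325)),cv2.resize(t[150:280,150:310],(400,325))]))
E
```

```text
[-0.10607286  0.11530998  0.0756562 ] [-5.99373442 11.50634054 -1.12523842]
```

View pics/v3.png

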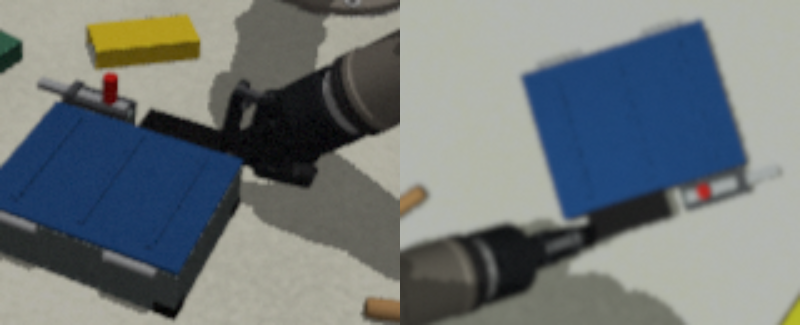

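The left pane shows the closed fingers entering beneath the tab's left end, and the right pane shows the knob fully to the right of the tab. The 11 N is sideways contact, so I'll back off slightly and start the arc.

Call:
drive_tool:
  deltas:
    - {"gripper":255,"offset":[0,-0.002,-0.002],"angular":[0,0,0]}
    - {"gripper":255,"offset":[0.001,0.009,-0.013],"angular":[0,0,0]}
    - {"gripper":255,"offset":[0.003,0.02,-0.024],"angular":[0,0,0]}
    - {"gripper":255,"offset":[0.006,0.031,-0.035],"angular":[0,0,0]}
    - {"gripper":255,"offset":[0.011,0.042,-0.046],"angular":[0,0,0]}

```text
t: 8.55
eef_pos: [0.4626, 0.2065, 0.1399]
tool_rot: [0.378, 0.914, 0.138, 0.058]
contact_force: [1.0, 5.9, -3.3]
gripper_width: -0.0
grasp_force: 3.5
```

```bash
python3 - <<'E'
from h import *
print(CR.inv().apply(cur()[0]-C),bot.get_obs()["contact_force"])
s=optics.read_camera("scene");cv2.imwrite("pics/v4.png",cv2.resize(s[150:310,230:430],(500,400)))
E
```

```text
[-0.0945176   0.11622106  0.13986992] [ 1.00417218  5.88015682 -3.27021039]
```

View pics/v4.png

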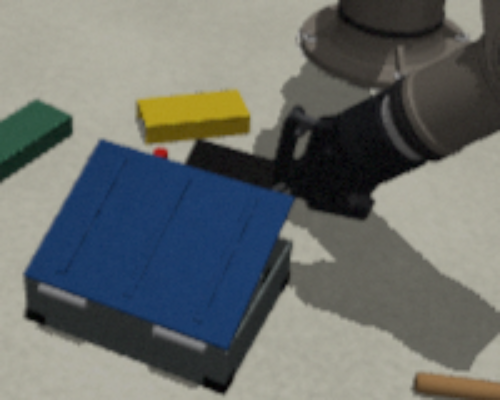

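The lid is about 20° up, riding on the fingers. I'll continue along the arc.

Call:
drive_tool:
  deltas:
    - {"gripper":255,"offset":[0.006,0.01,-0.01],"angular":[0,0,0]}
    - {"gripper":255,"offset":[0.013,0.02,-0.02],"angular":[0,0,0]}
    - {"gripper":255,"offset":[0.022,0.03,-0.03],"angular":[0,0,0]}
    - {"gripper":255,"offset":[0.031,0.038,-0.038],"angular":[0,0,0]}
    - {"gripper":255,"offset":[0.042,0.047,-0.047],"angular":[0,0,0]}

```text
t: 9.1
eef_pos: [0.5017, 0.2194, 0.2049]
tool_rot: [0.378, 0.914, 0.139, 0.057]
contact_force: [-0.4, 4.8, -3.4]
gripper_width: -0.001
grasp_force: 5.2
```

Call:
drive_tool:
  deltas:
    - {"gripper":255,"offset":[0.012,0.007,-0.007],"angular":[0,0,0]}
    - {"gripper":255,"offset":[0.024,0.014,-0.014],"angular":[0,0,0]}
    - {"gripper":255,"offset":[0.037,0.02,-0.02],"angular":[0,0,0]}
    - {"gripper":255,"offset":[0.051,0.025,-0.025],"angular":[0,0,0]}
    - {"gripper":255,"offset":[0.066,0.03,-0.03],"angular":[0,0,0]}

```text
t: 9.6
eef_pos: [0.5641, 0.2396, 0.2477]
tool_rot: [0.378, 0.914, 0.139, 0.057]
contact_force: [-2.8, 7.5, -1.5]
gripper_width: -0.002
grasp_force: 8.3
```

```bash
python3 - <<'E'
from h import *
print(CR.inv().apply(cur()[0]-C),bot.get_obs()["contact_force"])
s=optics.read_camera("scene");cv2.imwrite("pics/v5.png",cv2.resize(s[150:310,230:430],(500,400)))
E
```

```text
[0.01224698 0.11694266 0.24767284] [-2.80201444  7.51348763 -1.49298969]
```

View pics/v5.png

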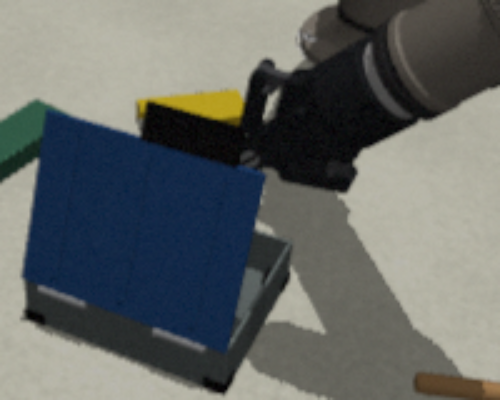

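The lid is at about 65–70° and following the fingers. I'll push on past upright.

Call:
drive_tool:
  deltas:
    - {"gripper":255,"offset":[0.015,0.003,-0.003],"angular":[0,0,0]}
    - {"gripper":255,"offset":[0.03,0.006,-0.006],"angular":[0,0,0]}
    - {"gripper":255,"offset":[0.046,0.007,-0.007],"angular":[0,0,0]}
    - {"gripper":255,"offset":[0.062,0.008,-0.008],"angular":[0,0,0]}
    - {"gripper":255,"offset":[0.077,0.007,-0.007],"angular":[0,0,0]}

```text
t: 10.15
eef_pos: [0.6392, 0.2596, 0.2578]
tool_rot: [0.38, 0.913, 0.137, 0.057]
contact_force: [-0.6, 0.5, 0.3]
gripper_width: 0.004
grasp_force: 0.0
```

Call:
drive_tool:
  deltas:
    - {"gripper":255,"offset":[0.01,-0.001,0.001],"angular":[0,0,0]}
    - {"gripper":255,"offset":[0.02,-0.002,0.002],"angular":[0,0,0]}
    - {"gripper":255,"offset":[0.028,-0.003,0.003],"angular":[0,0,0]}
    - {"gripper":255,"offset":[0.028,-0.003,0.003],"angular":[0,0,0]}
    - {"gripper":255,"offset":[0.028,-0.003,0.003],"angular":[0,0,0]}

```text
t: 10.65
eef_pos: [0.6644, 0.2688, 0.252]
tool_rot: [0.379, 0.913, 0.138, 0.056]
contact_force: [-3.9, -2.1, 1.1]
gripper_width: -0.003
grasp_force: 2.5
```

```bash
python3 - <<'E'
from h import *
print(CR.inv().apply(cur()[0]-C),bot.get_obs()["contact_force"])
s=optics.read_camera("scene");t=optics.read_camera("top");cv2.imwrite("pics/t6.png",t)
cv2.imwrite("pics/v6.png",np.hstack([cv2.resize(s[120:310,210:430],(440,380)),cv2.resize(t[130:250,170:310],(360,380))]))
E
```

```text
[0.11668171 0.11426858 0.25203419] [-3.85344529 -2.13682464  1.13194881]
```

View pics/v6.png

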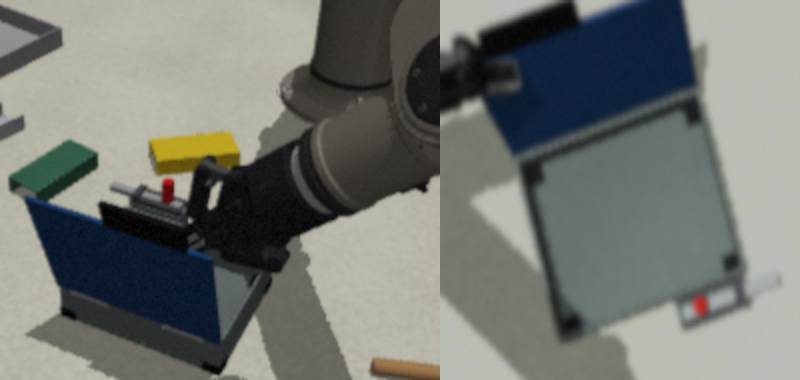

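The lid is open and leaning on its stop, beyond the hinge line in both panes. I'll retreat and measure the aluminium channel.

Call:
drive_tool:
  deltas:
    - {"gripper":255,"offset":[-0.03,0,0],"angular":[0,0,0]}
    - {"gripper":255,"offset":[-0.07,0,0],"angular":[0,0,0]}
    - {"gripper":255,"offset":[-0.11,0.02,-0.03],"angular":[0.3,0,0]}
    - {"gripper":0,"offset":[-0.13,0.05,-0.06],"angular":[0.5,0,0]}
    - {"gripper":0,"offset":[-0.13,0.05,-0.06],"angular":[0.5,0,0]}

```text
t: 11.25
eef_pos: [0.5386, 0.2396, 0.3374]
tool_rot: [0.189, 0.97, 0.147, 0.035]
contact_force: [1.2, 0.1, -0.2]
gripper_width: 0.334
grasp_force: 0.0
```

```bash
python3 - <<'E'
from h import *
t=np.mean([optics.read_camera("top").astype(float) for _ in range(4)],0);cv2.imwrite("pics/t7.png",t)
g=cv2.cvtColor(t.astype(np.uint8),cv2.COLOR_BGR2GRAY).astype(float)
for v in range(194,248,3): print(v,g[v,392:428].astype(int).tolist())
b=blob(t.astype(np.uint8),(65,80,30),(95,255,255),(325,190,370,255));print(rect("top",b,.028))
gm=t[...,1]-t[...,2]
for v in (200,212,230,240): print(v,gm[v,332:366].astype(int).tolist())
o=bot.get_obs();print(o["eef_pos"],o["tool_rot"],o["contact_force"])
E
```

```text
194 [185, 185, 185, 185, 184, 184, 185, 185, 185, 185, 184, 185, 185, 185, 185, 185, 184, 184, 184, 184, 184, 185, 185, 185, 185, 185, 185, 184, 184, 184, 184, 185, 184, 184, 185, 184]
197 [185, 184, 184, 184, 178, 166, 156, 159, 171, 174, 172, 172, 176, 181, 184, 183, 180, 176, 176, 177, 177, 178, 176, 170, 162, 150, 141, 146, 163, 178, 183, 185, 184, 185, 184, 184]
200 [185, 185, 184, 181, 163, 116, 83, 116, 160, 178, 181, 183, 183, 184, 184, 184, 184, 184, 184, 184, 183, 183, 180, 175, 155, 110, 78, 107, 148, 167, 178, 184, 184, 184, 184, 183]
203 [183, 184, 183, 181, 163, 121, 84, 107, 147, 166, 178, 184, 184, 184, 184, 185, 185, 185, 186, 185, 184, 184, 183, 177, 158, 114, 79, 99, 140, 166, 179, 184, 184, 185, 184, 184]
206 [184, 185, 184, 181, 162, 116, 79, 101, 144, 170, 181, 184, 185, 184, 184, 185, 185, 186, 186, 186, 185, 185, 183, 179, 162, 120, 81, 87, 128, 167, 181, 185, 185, 185, 185, 184]
209 [180, 182, 183, 182, 161, 115, 77, 90, 131, 166, 181, 184, 185, 186, 185, 185, 186, 186, 185, 186, 185, 184, 184, 180, 165, 130, 87, 77, 117, 163, 181, 185, 184, 185, 185, 184]
21
[... 2453 characters left out ...]
25, 27, 28, 29, 30, 31, 30, 32, 34, 37, 37, 29, 15, 7, 3, 3, 3, 3, 3, 3]
212 [3, 3, 3, 3, 4, 10, 35, 48, 51, 52, 52, 51, 51, 51, 50, 51, 51, 51, 50, 50, 50, 50, 50, 50, 50, 50, 41, 22, 8, 4, 3, 3, 3, 3]
230 [3, 3, 3, 3, 3, 3, 4, 12, 36, 49, 52, 52, 53, 52, 52, 51, 50, 51, 51, 52, 51, 51, 51, 50, 50, 50, 51, 49, 41, 23, 9, 4, 3, 3]
240 [3, 3, 3, 3, 3, 3, 3, 4, 11, 35, 49, 52, 52, 52, 52, 52, 52, 52, 52, 52, 52, 51, 52, 51, 51, 51, 51, 52, 51, 44, 25, 10, 3, 3]
[0.53906233 0.23723335 0.32956206] [0.19400034 0.96951588 0.14675892 0.02940469] [ 0.04001129  0.25052146 -0.40169691][ WARN:0@1.578] global loadsave.cpp:1063 imwrite_ Unsupported depth image for selected encoder is fallbacked to CV_8U.
```

```bash
python3 - <<'E'
from h import *
t=cv2.imread("pics/t7.png");g=cv2.cvtColor(t,cv2.COLOR_BGR2GRAY).astype(float);w=np.clip(184-g-6,0,None)
L=[];Rr=[]
for v in range(201,240):
    u=np.arange(393,409);L.append([(w[v,u]*u).sum()/w[v,u].sum(),v]);u=np.arange(412,428);Rr.append([(w[v,u]*u).sum()/w[v,u].sum(),v])
PL=plane("top",L,.014);PR=plane("top",Rr,.0155)
a=np.polyfit(PL[:,0],PL[:,1],1);b=np.polyfit(PR[:,0],PR[:,1],1);print(np.degrees(np.arctan([a[0],b[0]])),"sep",(np.polyval(a,.505)-np.polyval(b,.505)))
col=w[:,394:428].sum(1);print(col[192:202].astype(int),col[238:248].astype(int))
f=col[210:230].mean()
top=197-1+np.interp(f/2,col[196:201],np.arange(1,6)); bot_=np.interp(-f/2,-col[239:246],np.arange(239,246));print(top,bot_)
x0=plane("top",[[419.5,bot_]],.028)[0,0];x1=plane("top",[[408,top]],.028)[0,0];print("x",x0,x1,x1-x0)
xc=(x0+x1)/2;print("alu c",xc,(np.polyval(a,xc)+np.polyval(b,xc))/2)
# case check: red knob + plan
yaw=np.arctan((a[0]+b[0])/2);c=np.array([xc,(np.polyval(a,xc)+np.polyval(b,xc))/2,0]);d=down(yaw)
plan([(np.array([.50,.10,.33]),d),(np.array([.50,-.13,.30]),d),(c+[0,0,.20],d),(c+[0,0,.082],d)])
E
```

```text
[1.54791047 1.48804745] sep 0.05693493194179361
[  0   0   0   0  28 213 425 516 553 567] [615 613 603 559 455 230  34   0   0   0]
198.4433962264151 242.65777777777777
x 0.4660443354059792 0.5903825713369639 0.1243382359309847
alu c 0.5282134533714715 -0.34464807116679175
1 x off [-0.0779, 0.1105, 0.0456] ang [0.4997, -0.069, 0.3443]
1 x off [-0.0061, 0.2299, 0.03] ang [0.0, 0.0, 0.0]
1 x off [0.0225, 0.2153, 0.1] ang [0.0, 0.0, 0.0]
1 x off [0.0, -0.0, 0.118] ang [0.0, 0.0, 0.0]
```

```bash
python3 - <<'E'
from h import *
c=np.array([.5297,-.3446,0]);d=down(np.radians(1.5))
plan([(np.array([.50,.10,.33]),d),(np.array([.50,-.13,.30]),d),(c+[0,0,.20],d),(c+[0,0,.072],d)])
E
```

```text
1 x off [-0.0779, 0.1105, 0.0456] ang [0.4997, -0.0691, 0.3447]
1 x off [-0.006, 0.2299, 0.03] ang [0.0, 0.0, 0.0]
1 x off [0.0241, 0.2153, 0.1] ang [0.0, 0.0, 0.0]
1 x off [0.0, -0.0, 0.128] ang [0.0, 0.0, 0.0]
```

Call:
drive_tool:
  deltas:
    - {"gripper":0,"offset":[-0.078,0.11,0.046],"angular":[0.5,-0.069,0.344]}
    - {"gripper":0,"offset":[-0.078,0.11,0.046],"angular":[0.5,-0.069,0.344]}
    - {"gripper":0,"offset":[-0.078,0.11,0.046],"angular":[0.5,-0.069,0.344]}
    - {"gripper":0,"offset":[-0.078,0.11,0.046],"angular":[0.5,-0.069,0.344]}
    - {"gripper":0,"offset":[-0.078,0.11,0.046],"angular":[0.5,-0.069,0.344]}

```text
t: 11.95
eef_pos: [0.4996, 0.0989, 0.3277]
tool_rot: [-0.0, 1.0, 0.012, -0.002]
contact_force: [-0.5, 0.3, -0.1]
gripper_width: 0.994
grasp_force: 0.0
```

Call:
drive_tool:
  deltas:
    - {"gripper":0,"offset":[-0.006,0.23,0.03],"angular":[0,0,0]}
    - {"gripper":0,"offset":[-0.006,0.23,0.03],"angular":[0,0,0]}
    - {"gripper":0,"offset":[-0.006,0.23,0.03],"angular":[0,0,0]}
    - {"gripper":0,"offset":[-0.006,0.23,0.03],"angular":[0,0,0]}
    - {"gripper":0,"offset":[-0.006,0.23,0.03],"angular":[0,0,0]}

```text
t: 12.45
eef_pos: [0.5004, -0.13, 0.2969]
tool_rot: [-0.001, 1.0, 0.015, -0.002]
contact_force: [0.7, 0.5, 0.0]
gripper_width: 0.999
grasp_force: 0.0
```

Call:
drive_tool:
  deltas:
    - {"gripper":0,"offset":[0.024,0.215,0.1],"angular":[0,0,0]}
    - {"gripper":0,"offset":[0.024,0.215,0.1],"angular":[0,0,0]}
    - {"gripper":0,"offset":[0.024,0.215,0.1],"angular":[0,0,0]}
    - {"gripper":0,"offset":[0.024,0.215,0.1],"angular":[0,0,0]}
    - {"gripper":0,"offset":[0.024,0.215,0.1],"angular":[0,0,0]}

```text
t: 12.95
eef_pos: [0.5315, -0.3425, 0.1948]
tool_rot: [-0.002, 1.0, 0.016, -0.002]
contact_force: [0.4, 0.6, 0.5]
gripper_width: 0.999
grasp_force: 0.0
```

```bash
python3 - <<'E'
from h import *
c=np.array([.5297,-.3446,0]);d=down(np.radians(1.5))
print(cur()[0]);plan([(c+[0,0,.072],d)])
t=optics.read_camera("top");cv2.imwrite("pics/t8.png",t)
E
```

```text
[ 0.53152328 -0.34254848  0.19477257]
1 x off [-0.0013, 0.0024, 0.1228] ang [-0.0045, 0.0062, 0.0083]
```

Call:
drive_tool:
  deltas:
    - {"gripper":0,"offset":[0,0.001,0.05],"angular":[0,0,0]}
    - {"gripper":0,"offset":[0,0.001,0.1],"angular":[0,0,0]}
    - {"gripper":0,"offset":[0,0.001,0.11],"angular":[0,0,0]}
    - {"gripper":0,"offset":[0,0.001,0.11],"angular":[0,0,0]}

```text
t: 13.4
eef_pos: [0.5303, -0.3405, 0.0857]
tool_rot: [-0.003, 1.0, 0.016, -0.003]
contact_force: [0.8, -0.8, 1.1]
gripper_width: 1.002
grasp_force: 0.0
```

```bash
python3 - <<'E'
from h import *
c=np.array([.5297,-.3446,0]);d=down(np.radians(1.5))
print(cur()[0],bot.get_obs()["contact_force"]);plan([(c+[0,0,.072],d)])
E
```

```text
[ 0.53030375 -0.34052694  0.0857015 ] [ 0.77383271 -0.79938732  1.08906176]
1 x off [-0.0007, 0.0041, 0.0137] ang [-0.0077, 0.007, 0.0078]
```

Call:
drive_tool:
  deltas:
    - {"gripper":0,"offset":[-0.001,0.004,0.014],"angular":[-0.008,0.007,0.008]}
    - {"gripper":0,"offset":[-0.001,0.004,0.014],"angular":[-0.008,0.007,0.008]}
    - {"gripper":120,"offset":[-0.001,0.004,0.014],"angular":[-0.008,0.007,0.008]}
    - {"gripper":255,"offset":[-0.001,0.004,0.014],"angular":[-0.008,0.007,0.008]}
    - {"gripper":255,"offset":[-0.001,0.004,0.014],"angular":[-0.008,0.007,0.008]}
  grip_force: 30

```text
t: 13.9
eef_pos: [0.5304, -0.3478, 0.0764]
tool_rot: [0.002, 1.0, 0.011, 0.004]
contact_force: [-0.4, 0.3, 5.8]
gripper_width: 0.694
grasp_force: 33.4
```

Call:
drive_tool:
  deltas:
    - {"gripper":255,"offset":[0,0,0],"angular":[0,0,0]}
    - {"gripper":255,"offset":[0,0,0],"angular":[0,0,0]}
    - {"gripper":255,"offset":[0,0,-0.015],"angular":[0,0,0]}
    - {"gripper":255,"offset":[0,0,-0.03],"angular":[0,0,0]}
    - {"gripper":255,"offset":[0,0,-0.03],"angular":[0,0,0]}

```text
t: 14.4
eef_pos: [0.5304, -0.3486, 0.1076]
tool_rot: [0.003, 1.0, 0.011, 0.005]
contact_force: [0.6, -0.1, -1.1]
gripper_width: 0.695
grasp_force: 33.3
```

```bash
python3 - <<'E'
from h import *
d=down(PSI);r0=cur()[1];p=cur()[0]
plan([(p+[0,0,.12],r0),(np.array([.53,-.16,.24]),r0),(np.array([.55,.0,.24]),d),(case(0,-.02,.22),d),(case(0,-.02,.125),d)])
print(case(0,-.02,.1))
E
```

```text
1 x off [0.0011, 0.0008, -0.12] ang [0.0, 0.0, 0.0]
1 x off [0.0037, -0.1885, -0.0136] ang [0.0, 0.0, 0.0]
1 x off [0.0234, -0.1595, -0.0008] ang [0.0096, -0.0108, -0.3665]
1 x off [0.0741, -0.0871, 0.02] ang [0.0, 0.0, 0.0]
1 x off [0.0, -0.0, 0.095] ang [0.0, 0.0, 0.0]
[0.59408066 0.10544677 0.1       ]
```

Call:
drive_tool:
  deltas:
    - {"gripper":255,"offset":[0,0,-0.03],"angular":[0,0,0]}
    - {"gripper":255,"offset":[0,0,-0.06],"angular":[0,0,0]}
    - {"gripper":255,"offset":[0,0,-0.09],"angular":[0,0,0]}
    - {"gripper":255,"offset":[0.001,0,-0.12],"angular":[0,0,0]}
    - {"gripper":255,"offset":[0.001,0,-0.12],"angular":[0,0,0]}

```text
t: 14.9
eef_pos: [0.5314, -0.3484, 0.2293]
tool_rot: [0.004, 1.0, 0.011, 0.006]
contact_force: [1.6, -0.1, -1.4]
gripper_width: 0.697
grasp_force: 33.7
```

Call:
drive_tool:
  deltas:
    - {"gripper":255,"offset":[0.001,-0.03,-0.013],"angular":[0,0,0]}
    - {"gripper":255,"offset":[0.002,-0.07,-0.013],"angular":[0,0,0]}
    - {"gripper":255,"offset":[0.003,-0.11,-0.013],"angular":[0,0,0]}
    - {"gripper":255,"offset":[0.004,-0.15,-0.013],"angular":[0,0,0]}
    - {"gripper":255,"offset":[0.004,-0.188,-0.013],"angular":[0,0,0]}

```text
t: 15.4
eef_pos: [0.5286, -0.1572, 0.2359]
tool_rot: [0.002, 1.0, 0.011, 0.002]
contact_force: [1.1, 0.8, -1.2]
gripper_width: 0.693
grasp_force: 33.7
```

Call:
drive_tool:
  deltas:
    - {"gripper":255,"offset":[0.005,-0.04,0],"angular":[0,0,-0.08]}
    - {"gripper":255,"offset":[0.01,-0.08,0],"angular":[0,0,-0.18]}
    - {"gripper":255,"offset":[0.015,-0.115,0],"angular":[0.005,-0.005,-0.28]}
    - {"gripper":255,"offset":[0.02,-0.14,0],"angular":[0.01,-0.01,-0.366]}
    - {"gripper":255,"offset":[0.023,-0.16,0],"angular":[0.01,-0.01,-0.366]}

```text
t: 15.9
eef_pos: [0.5489, 0.003, 0.2357]
tool_rot: [-0.002, 0.988, 0.156, -0.002]
contact_force: [-0.2, 0.7, -1.4]
gripper_width: 0.695
grasp_force: 33.6
```

```bash
python3 - <<'E'
from h import *
d=down(PSI);print(cur()[0],bot.get_obs()["gripper_width"])
plan([(case(0,-.02,.22),d),(case(0,-.02,.125),d)])
# verify case pose by inner floor/rim in top view
t=cv2.imread("pics/t8.png");cv2.imwrite("pics/c8.png",cv2.resize(t[110:260,180:320],(700,560)))
E
```

```text
[0.54887143 0.00298945 0.23565539] 0.6951531133859083
1 x off [0.0746, -0.0835, 0.0158] ang [-0.0058, 0.0043, 0.0047]
1 x off [0.0, -0.0, 0.095] ang [0.0, 0.0, 0.0]
```

Call:
drive_tool:
  deltas:
    - {"gripper":255,"offset":[0.02,-0.025,0.005],"angular":[0,0,0]}
    - {"gripper":255,"offset":[0.045,-0.05,0.01],"angular":[-0.006,0.004,0.005]}
    - {"gripper":255,"offset":[0.065,-0.073,0.016],"angular":[-0.006,0.004,0.005]}
    - {"gripper":255,"offset":[0.075,-0.084,0.016],"angular":[-0.006,0.004,0.005]}
    - {"gripper":255,"offset":[0.075,-0.084,0.016],"angular":[-0.006,0.004,0.005]}

```text
t: 16.4
eef_pos: [0.595, 0.1062, 0.2198]
tool_rot: [-0.0, 0.988, 0.153, 0.0]
contact_force: [-0.4, 0.5, -1.3]
gripper_width: 0.692
grasp_force: 33.6
```

Call:
drive_tool:
  deltas:
    - {"gripper":255,"offset":[0,0,0.025],"angular":[0,0,0]}
    - {"gripper":255,"offset":[0,0,0.05],"angular":[0,0,0]}
    - {"gripper":255,"offset":[0,0,0.075],"angular":[0,0,0]}
    - {"gripper":255,"offset":[0,0,0.095],"angular":[0,0,0]}
    - {"gripper":255,"offset":[0,0,0.095],"angular":[0,0,0]}

```text
t: 16.9
eef_pos: [0.5927, 0.1011, 0.1226]
tool_rot: [0.001, 0.989, 0.151, -0.003]
contact_force: [-0.8, -0.7, -1.5]
gripper_width: 0.699
grasp_force: 33.5
```

```bash
python3 - <<'E'
from h import *
d=down(PSI);p=cur()[0];print(p,CR.inv().apply(p-C),bot.get_obs()["contact_force"])
plan([(case(0,-.02,.082),d)])
E
```

```text
[0.59273252 0.10107732 0.12262792] [-0.00261278 -0.02375273  0.12262792] [-0.78387958 -0.73694662 -1.50785682]
1 x off [0.0028, -0.0038, 0.0406] ang [0.0023, 0.0076, -0.0079]
```

Call:
drive_tool:
  deltas:
    - {"gripper":255,"offset":[0.003,-0.003,0.015],"angular":[0,0,-0.008]}
    - {"gripper":255,"offset":[0.003,-0.003,0.03],"angular":[0,0,-0.008]}
    - {"gripper":255,"offset":[0.003,-0.003,0.038],"angular":[0,0,-0.008]}
    - {"gripper":255,"offset":[0.003,-0.003,0.04],"angular":[0,0,-0.008]}
    - {"gripper":255,"offset":[0.003,-0.003,0.041],"angular":[0,0,-0.008]}

```text
t: 17.4
eef_pos: [0.5967, 0.1079, 0.0841]
tool_rot: [0.0, 0.988, 0.155, 0.0]
contact_force: [0.1, 0.0, -1.2]
gripper_width: 0.694
grasp_force: 33.6
```

Call:
drive_tool:
  deltas:
    - {"gripper":255,"offset":[0,0,0.001],"angular":[0,0,0]}
    - {"gripper":255,"offset":[0,0,0.002],"angular":[0,0,0]}

```text
t: 17.6
eef_pos: [0.5971, 0.108, 0.0828]
tool_rot: [0.0, 0.988, 0.155, 0.001]
contact_force: [-0.9, 0.1, -1.7]
gripper_width: 0.693
grasp_force: 33.6
```

Call:
drive_tool:
  deltas:
    - {"gripper":255,"offset":[0,0,0.001],"angular":[0,0,0]}
    - {"gripper":255,"offset":[0,0,0.002],"angular":[0,0,0]}
    - {"gripper":255,"offset":[0,0,0.003],"angular":[0,0,0]}

```text
t: 17.9
eef_pos: [0.5968, 0.108, 0.0804]
tool_rot: [0.001, 0.988, 0.155, 0.0]
contact_force: [-8.0, -1.6, 17.3]
gripper_width: 0.697
grasp_force: 35.9
```

Call:
drive_tool:
  deltas:
    - {"gripper":255,"offset":[0,0,0.001],"angular":[0,0,0]}
    - {"gripper":255,"offset":[0,0,0.002],"angular":[0,0,0]}

```text
t: 18.1
eef_pos: [0.5969, 0.108, 0.0802]
tool_rot: [0.001, 0.988, 0.155, 0.0]
contact_force: [-11.5, -3.1, 34.3]
gripper_width: 0.695
grasp_force: 38.0
```

Call:
drive_tool:
  deltas:
    - {"gripper":255,"offset":[0,0,-0.003],"angular":[0,0,0]}
    - {"gripper":40,"offset":[0,0,-0.003],"angular":[0,0,0]}
    - {"gripper":0,"offset":[0,0,-0.003],"angular":[0,0,0]}
    - {"gripper":0,"offset":[0,0,-0.03],"angular":[0,0,0]}
    - {"gripper":0,"offset":[0,0,-0.08],"angular":[0,0,0]}

```text
t: 18.6
eef_pos: [0.5943, 0.1073, 0.1543]
tool_rot: [0.001, 0.988, 0.155, -0.004]
contact_force: [1.6, 0.6, -0.7]
gripper_width: 0.997
grasp_force: 0.0
```

```bash
python3 - <<'E'
from h import *
o=bot.get_obs();print(o["eef_pos"],o["gripper_width"],o["contact_force"])
g=down(np.radians(5.65));c=np.array([.522,-.171,0]);d=down(PSI)
plan([(case(-.02,-.02,.22),d),(np.array([.55,-.03,.24]),d),(c+[0,0,.20],g),(c+[0,0,.09],g)])
E
```

```text
[0.59432734 0.10728485 0.15433622] 0.9970969575768851 [ 1.57833766  0.57692102 -0.65186451]
1 x off [-0.0213, 0.0016, -0.0655] ang [-0.0001, 0.0098, 0.0032]
1 x off [-0.0632, 0.1156, -0.02] ang [0.0, 0.0, 0.0]
1 x off [-0.0695, 0.1258, 0.04] ang [0.0, -0.0, 0.2678]
1 x off [0.0, -0.0, 0.11] ang [0.0, 0.0, 0.0]
```

Call:
drive_tool:
  deltas:
    - {"gripper":0,"offset":[-0.021,0.002,-0.065],"angular":[0,0.01,0]}
    - {"gripper":0,"offset":[-0.021,0.002,-0.065],"angular":[0,0.01,0]}
    - {"gripper":0,"offset":[-0.053,0.06,-0.085],"angular":[0,0.01,0]}
    - {"gripper":0,"offset":[-0.084,0.117,-0.085],"angular":[0,0.01,0]}
    - {"gripper":0,"offset":[-0.084,0.117,-0.085],"angular":[0,0.01,0]}

```text
t: 19.1
eef_pos: [0.5516, -0.0328, 0.2423]
tool_rot: [0.0, 0.988, 0.154, 0.004]
contact_force: [0.4, -0.4, -0.5]
gripper_width: 1.001
grasp_force: 0.0
```

Call:
drive_tool:
  deltas:
    - {"gripper":0,"offset":[-0.07,0.126,0.04],"angular":[0,0,0.268]}
    - {"gripper":0,"offset":[-0.07,0.126,0.04],"angular":[0,0,0.268]}
    - {"gripper":0,"offset":[-0.07,0.126,0.04],"angular":[0,0,0.268]}
    - {"gripper":0,"offset":[-0.07,0.126,0.04],"angular":[0,0,0.268]}
    - {"gripper":0,"offset":[-0.07,0.126,0.04],"angular":[0,0,0.268]}

```text
t: 19.6
eef_pos: [0.5239, -0.1716, 0.2008]
tool_rot: [-0.001, 0.999, 0.049, 0.003]
contact_force: [0.1, 0.7, -0.8]
gripper_width: 0.998
grasp_force: 0.0
```

```bash
python3 - <<'E'
from h import *
g=down(np.radians(5.65));c=np.array([.522,-.171,0]);print(cur()[0]);plan([(c+[0,0,.085],g)])
t=optics.read_camera("top");cv2.imwrite("pics/t9.png",t)
E
```

```text
[ 0.52388423 -0.17163743  0.2007803 ]
1 x off [-0.0025, -0.0006, 0.1158] ang [-0.002, -0.008, -0.0014]
```

Call:
drive_tool:
  deltas:
    - {"gripper":0,"offset":[-0.002,0,0.05],"angular":[0,-0.008,0]}
    - {"gripper":0,"offset":[-0.002,0,0.1],"angular":[0,-0.008,0]}
    - {"gripper":0,"offset":[-0.002,0,0.116],"angular":[0,-0.008,0]}
    - {"gripper":0,"offset":[-0.002,0,0.124],"angular":[0,-0.008,0]}
    - {"gripper":0,"offset":[-0.002,0,0.124],"angular":[0,-0.008,0]}

```text
t: 20.15
eef_pos: [0.5242, -0.1687, 0.0774]
tool_rot: [-0.001, 0.999, 0.052, 0.001]
contact_force: [-0.5, 0.5, -0.4]
gripper_width: 1.002
grasp_force: 0.0
```

Call:
drive_tool:
  deltas:
    - {"gripper":100,"offset":[0,0,0],"angular":[0,0,0]}
    - {"gripper":255,"offset":[0,0,0],"angular":[0,0,0]}
    - {"gripper":255,"offset":[0,0,0],"angular":[0,0,0]}
    - {"gripper":255,"offset":[0,0,0],"angular":[0,0,0]}
    - {"gripper":255,"offset":[0,0,0],"angular":[0,0,0]}
  grip_force: 30

```text
t: 20.65
eef_pos: [0.525, -0.1705, 0.0796]
tool_rot: [-0.0, 0.999, 0.05, 0.003]
contact_force: [-0.4, -0.1, 7.5]
gripper_width: 0.695
grasp_force: 32.9
```

```bash
python3 - <<'E'
from h import *
o=bot.get_obs();print(o["eef_pos"],o["contact_force"],o["gripper_width"])
t=cv2.imread("pics/t9.png");cv2.imwrite("pics/c9.png",cv2.resize(t[110:260,180:320],(700,750))[:600])
T=cv2.cvtColor(t,cv2.COLOR_BGR2GRAY)
# sample along case y at several case x, height .02
for x in(-.04,0,.04):
    ys=np.arange(-.105,.106,.003);uv=proj("top",[case(x,y,.018) for y in ys]).astype(np.float32)
    v=cv2.remap(T,uv[None,:,0],uv[None,:,1],cv2.INTER_LINEAR)[0];print(x,[(int(round(a*1000)),int(b)) for a,b in zip(ys,v)])
E
```

```text
[ 0.52504333 -0.17050219  0.07959157] [-0.35484738 -0.05890413  7.50498075] 0.6953317176722339
-0.04 [(-105, 115), (-102, 98), (-99, 99), (-96, 111), (-93, 116), (-90, 116), (-87, 117), (-84, 116), (-81, 116), (-78, 117), (-75, 117), (-72, 118), (-69, 120), (-66, 120), (-63, 119), (-60, 120), (-57, 119), (-54, 116), (-51, 116), (-48, 137), (-45, 166), (-42, 181), (-39, 184), (-36, 185), (-33, 185), (-30, 185), (-27, 185), (-24, 185), (-21, 186), (-18, 185), (-15, 185), (-12, 185), (-9, 185), (-6, 185), (-3, 185), (0, 184), (3, 176), (6, 156), (9, 137), (12, 134), (15, 126), (18, 117), (21, 116), (24, 115), (27, 116), (30, 115), (33, 115), (36, 116), (39, 115), (42, 115), (45, 114), (48, 113), (51, 114), (54, 114), (57, 113), (60, 113), (63, 114), (66, 113), (69, 112), (72, 112), (75, 112), (78, 112), (81, 111), (84, 111), (87, 111), (90, 108), (93, 96), (96, 76), (99, 57), (102, 47), (105, 65)]
0 [(-105, 114), (-102, 100), (-99, 99), (-96, 108), (-93, 112), (-90, 114), (-87, 114), (-84, 114), (-81, 114), (-78, 114), (-75, 115), (-72, 116), (-69, 116), (-66, 115), (-63, 116), (-60, 11
[... 730 characters left out ...]
), (-78, 111), (-75, 111), (-72, 112), (-69, 113), (-66, 112), (-63, 112), (-60, 112), (-57, 111), (-54, 108), (-51, 112), (-48, 138), (-45, 167), (-42, 180), (-39, 184), (-36, 185), (-33, 185), (-30, 185), (-27, 185), (-24, 185), (-21, 185), (-18, 185), (-15, 185), (-12, 185), (-9, 185), (-6, 186), (-3, 186), (0, 184), (3, 176), (6, 154), (9, 138), (12, 133), (15, 123), (18, 112), (21, 108), (24, 109), (27, 108), (30, 109), (33, 108), (36, 107), (39, 107), (42, 107), (45, 108), (48, 109), (51, 109), (54, 109), (57, 108), (60, 107), (63, 107), (66, 107), (69, 108), (72, 109), (75, 109), (78, 110), (81, 109), (84, 109), (87, 108), (90, 104), (93, 94), (96, 76), (99, 57), (102, 45), (105, 62)]
```

View pics/c9.png

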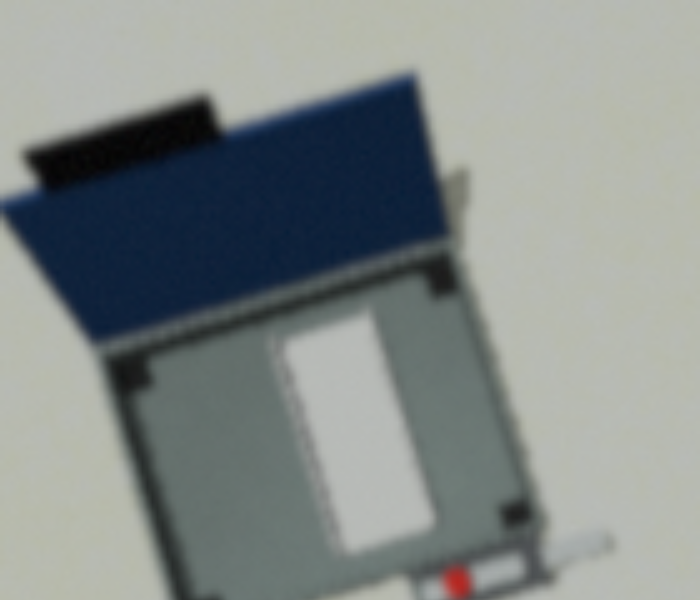

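The crop shows the lid leaning open, the drawn red knob at (457,582), and the aluminium channel lying straight in the case between (280,335) and (435,550). The green channel is gripped (opening 59 mm), so I'll carry it over.

```bash
python3 - <<'E'
from h import *
d=down(PSI);p,r0=cur()
plan([(p+[0,0,.16],r0),(np.array([.55,-.02,.24]),d),(case(.006,.006,.22),d),(case(.006,.006,.13),d)])
E
```

```text
1 x off [0.0008, 0.0, -0.16] ang [0.0, 0.0, 0.0]
1 x off [0.04, -0.1472, -0.0002] ang [0.0007, -0.0065, -0.265]
1 x off [0.0861, -0.1321, 0.02] ang [0.0, 0.0, 0.0]
1 x off [0.0, -0.0, 0.09] ang [0.0, 0.0, 0.0]
```

Call:
drive_tool:
  deltas:
    - {"gripper":255,"offset":[0,0,-0.015],"angular":[0,0,0]}
    - {"gripper":255,"offset":[0,0,-0.05],"angular":[0,0,0]}
    - {"gripper":255,"offset":[0,0,-0.09],"angular":[0,0,0]}
    - {"gripper":255,"offset":[0,0,-0.13],"angular":[0,0,0]}
    - {"gripper":255,"offset":[0,0,-0.16],"angular":[0,0,0]}

```text
t: 21.15
eef_pos: [0.5236, -0.1707, 0.2416]
tool_rot: [-0.0, 0.999, 0.05, 0.002]
contact_force: [0.4, 0.3, -1.3]
gripper_width: 0.695
grasp_force: 33.8
```

Call:
drive_tool:
  deltas:
    - {"gripper":255,"offset":[0.01,-0.035,0],"angular":[0,0,-0.06]}
    - {"gripper":255,"offset":[0.02,-0.075,0],"angular":[0,0,-0.14]}
    - {"gripper":255,"offset":[0.03,-0.115,0],"angular":[0,0,-0.21]}
    - {"gripper":255,"offset":[0.04,-0.147,0],"angular":[0,-0.006,-0.265]}
    - {"gripper":255,"offset":[0.04,-0.147,0],"angular":[0,-0.006,-0.265]}

```text
t: 21.65
eef_pos: [0.5489, -0.0141, 0.2396]
tool_rot: [-0.002, 0.987, 0.158, -0.0]
contact_force: [0.5, -0.1, -1.3]
gripper_width: 0.693
grasp_force: 33.8
```

Call:
drive_tool:
  deltas:
    - {"gripper":255,"offset":[0.02,-0.03,0.005],"angular":[0,0,0]}
    - {"gripper":255,"offset":[0.045,-0.07,0.01],"angular":[0,0,0]}
    - {"gripper":255,"offset":[0.07,-0.105,0.015],"angular":[0,0,0]}
    - {"gripper":255,"offset":[0.085,-0.131,0.02],"angular":[0,0,0]}
    - {"gripper":255,"offset":[0.085,-0.131,0.02],"angular":[0,0,0]}

```text
t: 22.15
eef_pos: [0.5891, 0.1358, 0.2184]
tool_rot: [-0.002, 0.988, 0.157, -0.001]
contact_force: [-0.1, 0.5, -1.0]
gripper_width: 0.697
grasp_force: 33.8
```

Call:
drive_tool:
  deltas:
    - {"gripper":255,"offset":[0,0,0.025],"angular":[0,0,0]}
    - {"gripper":255,"offset":[0,0,0.05],"angular":[0,0,0]}
    - {"gripper":255,"offset":[0,0,0.07],"angular":[0,0,0]}
    - {"gripper":255,"offset":[0,0,0.08],"angular":[0,0,0]}
    - {"gripper":255,"offset":[0,0,0.08],"angular":[0,0,0]}

```text
t: 22.65
eef_pos: [0.5887, 0.1291, 0.1373]
tool_rot: [0.0, 0.988, 0.153, -0.003]
contact_force: [-0.7, -0.1, -1.2]
gripper_width: 0.697
grasp_force: 33.7
```

```bash
python3 - <<'E'
from h import *
import time
d=down(PSI)
for i in range(3):
    p=cur()[0];print(CR.inv().apply(p-C));optics.read_camera("top")
plan([(case(.006,.006,.092),d)])
E
```

```text
[0.00203317 0.00417559 0.13727878]
[0.00285163 0.00441794 0.13832716]
[0.00346327 0.00462347 0.13901722]
1 x off [0.0023, -0.0012, 0.0473] ang [-0.0011, 0.0009, -0.0009]
```

Call:
drive_tool:
  deltas:
    - {"gripper":255,"offset":[0.002,-0.001,0.015],"angular":[0,0,0]}
    - {"gripper":255,"offset":[0.002,-0.001,0.03],"angular":[0,0,0]}
    - {"gripper":255,"offset":[0.002,-0.001,0.04],"angular":[0,0,0]}
    - {"gripper":255,"offset":[0.002,-0.001,0.046],"angular":[0,0,0]}
    - {"gripper":255,"offset":[0.002,-0.001,0.048],"angular":[0,0,0]}

```text
t: 23.3
eef_pos: [0.5902, 0.1318, 0.0887]
tool_rot: [-0.0, 0.988, 0.154, -0.002]
contact_force: [-0.1, 0.1, -1.6]
gripper_width: 0.699
grasp_force: 33.8
```

Call:
drive_tool:
  deltas:
    - {"gripper":255,"offset":[0,0,0.001],"angular":[0,0,0]}
    - {"gripper":255,"offset":[0,0,0.002],"angular":[0,0,0]}
    - {"gripper":255,"offset":[0,0,0.003],"angular":[0,0,0]}

```text
t: 23.6
eef_pos: [0.5912, 0.132, 0.0874]
tool_rot: [-0.0, 0.988, 0.154, -0.001]
contact_force: [-0.2, 0.2, -1.9]
gripper_width: 0.688
grasp_force: 33.8
```

```bash
python3 - <<'E'
from h import *
o=bot.get_obs();print(CR.inv().apply(o["eef_pos"]-C),o["contact_force"],o["torque"])
E
```

```text
[0.00529692 0.00619404 0.0873809 ] [-0.16951023  0.17934342 -1.88534323] [-0.01993065  0.04137618  0.01835995]
```

Call:
drive_tool:
  deltas:
    - {"gripper":255,"offset":[0,0,0.001],"angular":[0,0,0]}
    - {"gripper":255,"offset":[0,0,0.002],"angular":[0,0,0]}

```text
t: 23.8
eef_pos: [0.5911, 0.132, 0.0866]
tool_rot: [-0.0, 0.988, 0.154, -0.001]
contact_force: [-7.5, -1.7, 19.2]
gripper_width: 0.693
grasp_force: 36.2
```

Call:
drive_tool:
  deltas:
    - {"gripper":255,"offset":[0,0,0.001],"angular":[0,0,0]}
    - {"gripper":255,"offset":[0,0,0.001],"angular":[0,0,0]}

```text
t: 24.0
eef_pos: [0.5911, 0.1321, 0.0866]
tool_rot: [0.0, 0.988, 0.154, -0.001]
contact_force: [-7.4, -2.4, 20.0]
gripper_width: 0.693
grasp_force: 36.3
```

Contact came at 86.6 mm, exactly the height expected for full nesting. I'll release with a small opening and rise straight up.

Call:
drive_tool:
  deltas:
    - {"gripper":255,"offset":[0,0,-0.002],"angular":[0,0,0]}
    - {"gripper":55,"offset":[0,0,-0.002],"angular":[0,0,0]}
    - {"gripper":55,"offset":[0,0,-0.002],"angular":[0,0,0]}
    - {"gripper":55,"offset":[0,0,-0.002],"angular":[0,0,0]}
    - {"gripper":55,"offset":[0,0,-0.01],"angular":[0,0,0]}

```text
t: 24.5
eef_pos: [0.5901, 0.1317, 0.0931]
tool_rot: [-0.0, 0.988, 0.154, -0.003]
contact_force: [-0.5, -0.2, 0.6]
gripper_width: 0.783
grasp_force: 0.0
```

Call:
drive_tool:
  deltas:
    - {"gripper":55,"offset":[0,0,-0.015],"angular":[0,0,0]}
    - {"gripper":55,"offset":[0,0,-0.03],"angular":[0,0,0]}
    - {"gripper":55,"offset":[0,0,-0.08],"angular":[0,0,0]}
    - {"gripper":55,"offset":[-0.03,0,-0.13],"angular":[0,0,0]}
    - {"gripper":55,"offset":[-0.06,0,-0.17],"angular":[0,0,0]}

```text
t: 25.0
eef_pos: [0.539, 0.1155, 0.2609]
tool_rot: [-0.001, 0.988, 0.154, 0.0]
contact_force: [0.1, -0.5, 0.4]
gripper_width: 0.785
grasp_force: 0.0
```

Call:
drive_tool:
  deltas:
    - {"gripper":55,"offset":[-0.03,0.05,0],"angular":[0,0,0]}
    - {"gripper":55,"offset":[-0.05,0.1,0],"angular":[0,0,0]}
    - {"gripper":55,"offset":[-0.06,0.15,0],"angular":[0,0,0]}
    - {"gripper":55,"offset":[-0.06,0.2,0],"angular":[0,0,0]}
    - {"gripper":55,"offset":[-0.06,0.24,0],"angular":[0,0,0]}

```text
t: 25.5
eef_pos: [0.5538, -0.1313, 0.2595]
tool_rot: [0.0, 0.988, 0.154, -0.0]
contact_force: [1.3, 0.3, -0.4]
gripper_width: 0.777
grasp_force: 0.0
```

```bash
python3 - <<'E'
from h import *
t=optics.read_camera("top");s=optics.read_camera("scene");cv2.imwrite("pics/t10.png",t);cv2.imwrite("pics/s10.png",s)
b=blob(t,(65,80,30),(95,255,255),(190,140,310,260));r=rect("top",b,.035);P=CR.inv().apply(plane("top",b[:,0,:],.035)-C)*1000
print(r[0],"case x",P[:,0].min().round(),P[:,0].max().round(),"y",np.percentile(P[:,1],[2,98]).round(),"c",CR.inv().apply(np.r_[r[0][0]/1000,0]-C))
t0=cv2.imread("pics/top0.png");df=cv2.absdiff(t0,t).max(2)
for n,(x0,y0,x1,y1) in dict(brush=(103,222,163,270),bottle=(328,133,358,165),beaker=(374,148,406,178),yellow=(285,260,335,318)).items(): print(n,df[y0:y1,x0:x1].max())
cv2.imwrite("pics/v10.png",np.hstack([cv2.resize(s[180:310,220:370],(400,347),interpolation=cv2.INTER_CUBIC),cv2.resize(t[140:250,190:317],(400,347),interpolation=cv2.INTER_CUBIC)]))
E
```

```text
[array([587.6, 131.7]), array([128.1,  57.8]), np.float64(18.0)] case x -62.0 66.0 y [-22.  36.] c [0.00180797 0.00698078 0.        ]
brush 26
bottle 98
beaker 117
yellow 26
```

View pics/v10.png

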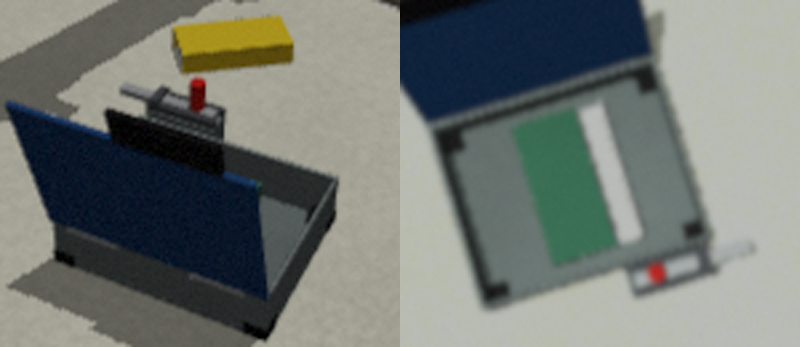

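The right pane shows the green channel flush with the aluminium one, overlapping it with ends level, the lid leaning open and the knob drawn. The brush and yellow piece haven't changed. I'll compare the bottle and beaker in the scene view before handing in.

```bash
python3 - <<'E'
from h import *
a=cv2.imread("pics/scene0.png");b=optics.read_camera("scene");t=optics.read_camera("top");t8=cv2.imread("pics/t8.png");t0=cv2.imread("pics/top0.png")
d=cv2.absdiff(a,b).max(2);print("scene beaker+bottle",d[180:255,150:205].max(),"brush",d[290:325,390:485].max())
for n,i in(("t7",cv2.imread("pics/t7.png")),("t9",cv2.imread("pics/t9.png")),("now",t)):
    e=cv2.absdiff(t0,i).max(2);print(n,e[133:165,328:358].max(),e[148:178,374:406].max())
for im in(a,b):
    k=blob(im,(0,120,60),(10,255,255),(165,185,200,215));print(k[:,0].mean(0))
print(bot.get_obs()["t"],bot.get_obs()["contact_force"])
E
```

```text
scene beaker+bottle 107 brush 14
t7 26 26
t9 25 25
now 104 116
[179.85294118 200.52941176]
[179.77777778 200.72222222]
25.7 [-0.61821304  0.24631052 -0.48061918]
```

Call:
drive_tool:
  deltas:
    - {"gripper":55,"offset":[-0.08,0,0],"angular":[0,0,0]}
    - {"gripper":55,"offset":[-0.08,0,0.05],"angular":[0,0,0]}
    - {"gripper":55,"offset":[-0.08,0,0.05],"angular":[0,0,0]}
    - {"gripper":55,"offset":[-0.08,0,0.05],"angular":[0,0,0]}

```text
t: 26.1
eef_pos: [0.4763, -0.1523, 0.2071]
tool_rot: [-0.001, 0.988, 0.154, -0.003]
contact_force: [-0.2, 0.1, 0.8]
gripper_width: 0.784
grasp_force: 0.0
```

```bash
python3 - <<'E'
from h import *
a=cv2.imread("pics/scene0.png");b=optics.read_camera("scene");t=optics.read_camera("top");t0=cv2.imread("pics/top0.png")
d=cv2.absdiff(a,b).max(2)[180:255,150:205];e=cv2.absdiff(t0,t).max(2)
print(d.max(),(d>40).sum(),e[133:165,328:358].max(),e[148:178,374:406].max())
r=b[180:255,150:205].mean(2)/np.maximum(a[180:255,150:205].mean(2),1);print("median ratio in changed",np.percentile(r[d>40],[10,50,90]) if (d>40).any() else None)
k=blob(t,(65,80,30),(95,255,255),(190,140,310,260));print(rect("top",k,.035)[0])
E
```

```text
107 306 21 21
median ratio in changed [1.39281126 2.31695243 2.48572354]
[array([587.6, 131.6]), array([128.2,  57.9]), np.float64(17.7)]
```

```bash
python3 -c "
from station import bot
print(bot.hand_in())"
```

```text
the job is handed in; nothing more can be done
None
```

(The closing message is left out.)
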